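Uncover the sensor test box and hold its sprung flap at 45 degrees

TASK

Lift the loose white cover off the sensor test box by its black knob and set it down, not dropped, the right way up in the middle of the cork mat. Then raise the yellow sprung flap of the box by its steel bar to 45 degrees, so that its side edges stand in the green bands of the white quadrants, and finish while still holding it steady there, because it springs shut when let go and I want to look at the board inside. Leave the solder reel, the stepper motor and the small white jar alone.

Things in the scene. Friction and masses are not known exactly. Their poses are not given: they have to be found in the camera images.
- test_box: Grey box, fixed on the bench. Origin: centre of its underside; z up; front (brass connector, two lamps) faces its -x; yaw within 0.55 rad. Upper body 150 (x) x 140 (y) mm, walls 6 mm, rim at z = 70 mm. The cover rests on a dark ledge 172 x 162 mm, top at z = 58 mm. By the hinge each side wall bears a white quarter-circle, radius 36 mm, with a green band from 38 to 52 degrees.
- cover: Loose white upside-down tray, 166 (x) x 156 (y) x 60 mm, walls 5 mm, about 0.28 kg, hides the flap. Origin: centre of its lower edge plane; z up. Starts on the box's ledge (origin 58 mm above the box's), 3 mm play all round; must rise 55 mm to clear the flap's bar. Round black knob mid-top: stem 18 mm across, 12 mm high, head 34 mm across, 22 mm high, top 94 mm above the origin.
- cover_knob (a point): Middle of the knob's head, on the cover's axis, 83 mm above the cover's lower edge, 23 mm above the cover's flat top.
- mat: Brown cork mat, fixed on the bench, 220 x 220 x 4 mm. Origin: centre of its underside; z up.
- flap (a joint): Angle of the yellow flap, rad: 0 shut, grows as its front edge rises, stop at 1.5; 45 degrees = 0.785. Spring and weight pull it shut at any angle (about 2 to 3 N at the bar); it does not stay by itself.
- flap_hinge (a point): Middle of the flap's hinge axis, fixed on the box: 66 mm behind its origin (box +x), 73 mm above it. The axis runs along the box's y. Axes as the box's. The flap's plate, 134 x 118 x 5 mm, reaches from here to the box's front (-x).
- flap_bar (a point): Middle of the flap's round steel handle bar, 10 mm thick, along the box's y, 90 mm between its two 8 mm posts. Flap shut: 122 mm in front of the hinge axis (box -x), 31 mm above it, 28 mm above the flap's face. It turns with the flap about the hinge. Gripped with fingers closing along the box's x, the bar can turn between the pads, so the hand may stay pointing down.
- solder_reel: Blue reel of solder, 60 mm across, 45 mm high, behind the work; leave alone. Origin: centre of its underside.
- stepper: Small stepper motor, 48 x 42 x 62 mm, standing behind the work; leave alone. Origin: centre of its underside.
- jar: Small white jar, 36 mm across, 50 mm high, in front, between box and mat; leave alone. Origin: centre of its underside.

How it is judged:
On the way, in this order (a step that is already met when the one before it is completed fails the run):
1. the cover is lifted clear of the box in the fingers (z of cover in the frame of test_box above 0.105 m and contact force between the fingers and cover above 0.5 N), for 0.1 s.
2. the cover stands on the cork mat, let go, with the flap still shut (horizontal distance between cover and mat below 0.05 m and z of cover in the frame of mat below 0.012 m and angle between cover's own z axis and vertical below 0.1 rad and contact force between the fingers and cover below 0.1 N and linear speed of cover below 0.03 m/s and value of joint flap below 0.1 rad), for 0.2 s.
At the end, for the whole second after the job is handed in: The flap is held by the fingers (over 0.5 N of contact) at 45 degrees, +-7 degrees, and still; the cover does not prop it, but stands upright and at rest on the cork mat, within 50 mm of its middle, not touched by the fingers (value of joint flap between 0.663 and 0.907 rad and velocity of joint flap between -0.1 and 0.1 rad/s and contact force between the fingers and flap above 0.5 N and contact force between cover and flap below 0.1 N and horizontal distance between cover and mat below 0.05 m and z of cover in the frame of mat below 0.012 m and angle between cover's own z axis and vertical below 0.1 rad and contact force between the fingers and cover below 0.1 N and linear speed of cover below 0.03 m/s); the arm keeps its last pose, push and grip.
It fails at once if the cover is dropped (falls faster than 0.5 m/s, not in the fingers) (linear speed of cover above 0.5 m/s and contact force between the fingers and cover below 0.05 N).
It fails at once if the cover is tipped over by more than 35 degrees (angle between cover's own z axis and vertical above 0.6 rad).
It fails at once if the solder reel, stepper motor or jar is moved by more than 15 mm (distance of any of solder_reel, stepper, jar from where it was at the start of the episode above 0.015 m).
It also fails if it takes over 58 s, if anything falls off the work surface, if the arm or the gripper's body presses on something with over 40 N, if the wrist force passes 120 N, or if a joint passes its speed limit or range.

ROBOT

A 6-joint arm with a two-finger parallel gripper is mounted at the origin on a cart in front of the work surface, level with it; the furniture and walls round the work are solid. World frame = base frame: x ahead of the robot, y to its left, z up, the work surface at z = 0. Lengths are in m, angles in rad, forces in N, time in s.
With the tool pointing down it reaches from about 0.35 to 0.725 m from the base axis. Payload 6 kg.
Tool frame: the origin (TCP) lies midway between the tips of the shut fingers; the grasp point (between the pads) lies 19 mm behind it; z points along the fingers, y is the line along which they close (so a half turn about z gives the same grasp; the last joint's range is limited). The gripper opens to 85 mm and grips with 20 to 120 N. Pads are 22 mm wide; open, the fingers measure 114 mm over their backs; the gripper's body (76 mm by 85 mm) begins 54 mm behind the grasp point. The pads swing forward as they close: fully open they stand 13 mm farther back than shut.
Start: joints at [0.334, 0.04, 0.085, 0, -1.615, -0.334], TCP at [0.6, 0, 0.231] pointing down, gripper open.
Joint ranges: [-2.56, 2.56], [-1.29, 2.01], [-1.08, 1.49], [-3.29, 1.98], [-2.81, -0.18], [-2.99, 2.99]. Speed limits (rad/s): [2.57, 2.57, 3.01, 3.14, 3.14, 3.14].

INTERFACE

Orientations are given as a unit quaternion [w, x, y, z].
In Python, from rig import get_state, get_image, calibration, hand_in gives the robot as it stands. The module is installed in compiled form; this text tells all that it offers.
- The arm moves only by the tool step_arm, never from a script. Its argument "steps" is a list of rows, each an object with "translation": the shift along the tool's x, y, z normalised to -1 to 1, where 1 is 0.1 m, a list of three; "yaw": the turn about the tool's z normalised to -1 to 1, where 1 is 45 degrees; "hand": the opening, from 0 (shut) to 1 (fully open). In form: [{"translation": [x, y, z], "yaw": yaw, "hand": hand}, ...]. A call has 1 to 5 rows; each row is the pose to reach, as a shift and turn from the pose commanded when the call began, along the tool's axes at that moment; what a row does not reach only later rows make up. A row lasts 1/10 s, in which the tool goes at most 50 mm and 8.59 degrees, less where a joint would pass 70% of its speed; a pose out of reach is approached as far as the arm can. A call with a number of a shift or a turn outside -1 to 1 is refused whole. A call with a gripper value outside its range is refused whole. The fingers move at their own pace and stop on an object; "squeeze" is the grip in N (left out, the last holds). Time passes only in rows, so rows that repeat a pose let the fingers close. It gives the time, the measured TCP pose, the force, the opening and the grip force at its end, in the units of the state.
- get_state(): the state, without advancing time (a new reading comes with each control period).
- get_image(name): name is "scene" or "side" or "wrist"; returns the picture (400x640x3 uint8, red, green, blue); there is no depth.
- calibration(name): a dict with "fx", "fy", "cx", "cy" (pixels), "distortion" ([k1, k2, p1, p2, k3] as OpenCV has them; the pictures are not rectified), "R" (3x3) and "t" (3): a world point X has camera coordinates R X + t. Camera axes: x right, y down, z forward; pixel columns grow to the right and rows downward; lengths in m; the calibration is good to about 2 mm. A picture is of the moment at which its call begins: read the wrist's pose just before it. calibration takes no time and is no camera call; for the wrist camera it gives the pose at the moment of the call.
- hand_in(): hands the job in; it is judged then, once.
The state is a dict: "time_s": time; "qpos": joint angles; "qd": joint speeds; "joint_efforts": joint torques, N m; "tcp_pos": TCP position; "orientation": TCP orientation; "force": force on the tool from outside, world axes, zero at the start; "wrist_torque": the same for the moment, N m; "grip_width": finger opening in m; "gripper_force": force on a finger pad.
Only numpy, scipy, OpenCV 4.12 (cv2) and the standard library are available. Lean on these libraries where they do the work, as an engineer would, in place of code of your own. Each camera call takes 0.05 s, during which the arm holds its last target. There are 200 camera calls.

## Working session

There is one attempt and no reset: what is moved stays moved. The work goes in short steps, Python scripts to look and compute and a tool call to move; the robot and the scene stay as the last step left them, time stands still between calls to the robot, and variables do not carry over. Pictures are saved under pics/ and viewed, at most 14 in all, crops included, and the job is handed in when it is done.

Besides the shell and the picture viewer there is one more tool, called after "Call:" as a command line: name --argument value ..., lists and objects as JSON in quotes. step_arm: Moves the arm, as the interface text tells. Its arguments: {"type":"object","properties":{"steps":{"type":"array","items":{"type":"object","properties":{"translation":{"type":"array","items":{"type":"number"}},"yaw":{"type":"number"},"hand":{"type":"number"}}}},"squeeze":{"type":"number"}},"required":["steps"]}

```bash
mkdir -p pics
python3 - <<'E'
from rig import *
import cv2,numpy as np
s=get_state();print(s)
for n in("scene","side","wrist"):
    c=calibration(n);im=get_image(n)
    print(n,{k:np.round(v,4).tolist() for k,v in c.items()})
    cv2.imwrite(f"pics/{n}0.png",im[:,:,::-1]);np.savez(f"pics/{n}0.npz",im=im,**c)
E
```

```text
{'time_s': 0.0, 'qpos': array([ 3.33687402e-01,  4.07856028e-02,  8.37984368e-02, -4.47265428e-04,
       -1.61546596e+00, -3.33724844e-01]), 'qd': array([-1.77649706e-03, -1.23535874e-03,  4.33639428e-04, -1.00559547e-03,
       -1.41201641e-03,  1.74803769e-05]), 'joint_efforts': array([-7.27207535e-04, -3.68200672e+01,  3.47413230e+01,  6.93227157e+00,
       -5.48646509e-03, -9.47124363e-06]), 'tcp_pos': array([5.99679148e-01, 7.13791596e-05, 2.30290105e-01]), 'orientation': array([-6.47797928e-04, -7.07100214e-01,  7.07112828e-01,  5.62597138e-04]), 'force': array([ 0.08975659, -0.50856568, -0.00824022]), 'wrist_torque': array([-0.02811723,  0.01597   ,  0.03187069]), 'gripper_force': 0.0, 'grip_width': 0.08550256875595084}
scene {'fx': 448.2411, 'fy': 448.2411, 'cx': 318.1421, 'cy': 209.3511, 'distortion': [-0.0632, 0.0, 0.0, 0.0, 0.0], 'R': [[0.5891, -0.8078, 0.0192], [-0.389, -0.3043, -0.8695], [0.7083, 0.5048, -0.4935]], 't': [-0.4064, 0.3092, 0.7363]}
side {'fx': 453.8421, 'fy': 453.8421, 'cx': 323.8773, 'cy': 205.6864, 'distortion': [-0.061, 0.0, 0.0, 0.0, 0.0], 'R': [[0.469, -0.8831, 0.0109], [-0.5113, -0.2815, -0.812], [0.7202, 0.3752, -0.5836]], 't': [-0.3578, 0.3862, 0.9036]}
wrist {'fx': 315.0271, 'fy': 315.0271, 'cx': 318.6744, 'cy': 202.0315, 'distortion': [-0.0537, 0.0, 0.0, 0.0, 0.0], 'R': [[-1.0, -0.0002, 0.0017], [0.0002, 0.958, 0.2867], [-0.0017, 0.2867, -0.958]], 't': [0.6012, -0.036, 0.3785]}
```

Run:
```python
import cv2,numpy as np
a=[cv2.imread(f"pics/{n}0.png") for n in("scene","side")]
cv2.imwrite("pics/both0.png",cv2.resize(np.vstack(a),None,fx=.75,fy=.75))
```

```text
(no output)
```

View pics/scene0.png

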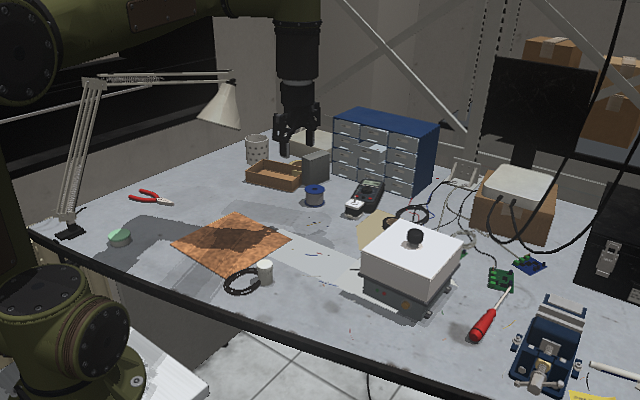

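View pics/side0.png

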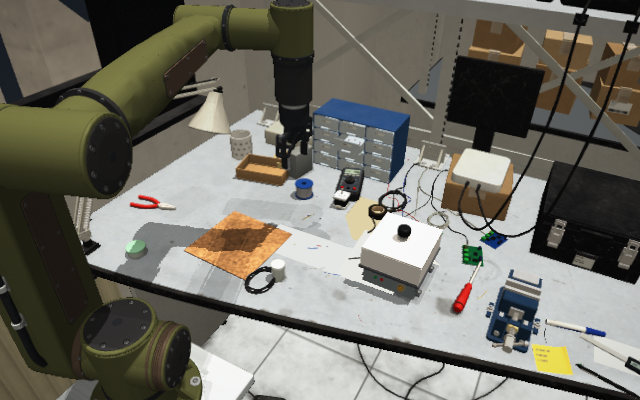

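View pics/wrist0.png

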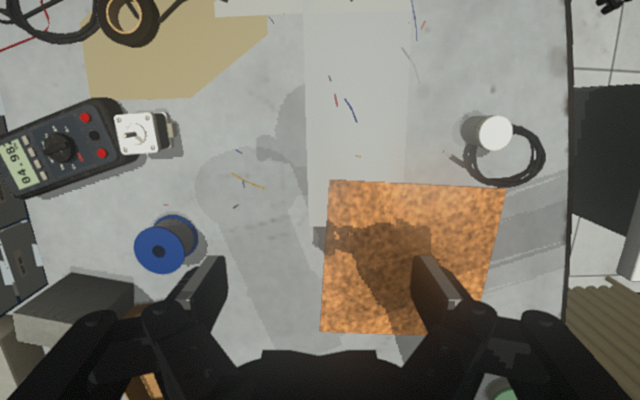

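Scene: mat around (232,243), jar (265,271), and the cover on the box with its knob at (414,236). Side: knob at (404,231), mat (238,245). The wrist view shows the mat and jar, with the stepper at (137,132) and the reel at (165,245).

```bash
cat > h.py <<'E'
import cv2,numpy as np
def ray(c,p):
    K=np.array([[c["fx"],0,c["cx"]],[0,c["fy"],c["cy"]],[0,0,1]])
    q=cv2.undistortPoints(np.array(p,float).reshape(-1,1,2),K,np.array(c["distortion"],float)).reshape(-1,2)
    R=np.array(c["R"]);o=-R.T@np.array(c["t"])
    return o,np.c_[q,np.ones(len(q))]@R
def plane(c,p,z):
    o,d=ray(c,p);return o+d*((z-o[2])/d[:,2])[:,None]
def tri(c1,p1,c2,p2):
    o1,d1=ray(c1,p1);o2,d2=ray(c2,p2);d1,d2=d1[0],d2[0]
    s=np.linalg.lstsq(np.c_[d1,-d2],o2-o1,rcond=None)[0]
    a,b=o1+s[0]*d1,o2+s[1]*d2
    return (a+b)/2,np.linalg.norm(a-b)
def biggest(m):
    m=cv2.morphologyEx(m.astype(np.uint8),cv2.MORPH_CLOSE,np.ones((3,3)))
    return max(cv2.findContours(m,cv2.RETR_EXTERNAL,cv2.CHAIN_APPROX_NONE)[0],key=cv2.contourArea)
def quad(cn):
    h=cv2.convexHull(cn)
    for e in np.linspace(.01,.15,60):
        a=cv2.approxPolyDP(h,e*cv2.arcLength(h,True),True)
        if len(a)<=4:return a.reshape(-1,2).astype(float)
def cen(cn):
    m=cv2.moments(cn);return m["m10"]/m["m00"],m["m01"]/m["m00"]
E
python3 - <<'E'
from h import *
np.set_printoptions(precision=4,suppress=True)
D={n:dict(np.load(f"pics/{n}0.npz")) for n in("scene","side","wrist")}
kn={}
for n,(u,v) in dict(scene=(414,236),side=(404,231)).items():
    c=D[n];im=c["im"];w=np.zeros(im.shape[:2],bool);w[v-14:v+14,u-14:u+14]=1
    cn=biggest((im.max(2)<70)&w);x,y,ww,hh=cv2.boundingRect(cn)
    kn[n]=cen(cn);print(n,"knob",kn[n],(x,y,ww,hh))
    # cover top: bright
    w[:]=0;w[v-30:v+70,u-65:u+65]=1
    for th in(225,):
        m=(im.min(2)>th)&w;cn=biggest(m);q=quad(cn);P=plane(c,q,.118)
        print(" top q",q.tolist(),"\n",P[:,:2],"mean",P.mean(0)," edges",np.linalg.norm(P-np.roll(P,1,0),axis=1))
    h=cv2.cvtColor(im,cv2.COLOR_RGB2HSV);m=(h[...,0]<20)&(h[...,1]>110)
    w[:]=0;w[200:290,150:310]=1
    q=quad(biggest(m&w));P=plane(c,q,.004);e=P-np.roll(P,1,0)
    print(" mat",q.tolist(),P[:,:2],P.mean(0),np.linalg.norm(e,axis=1),np.degrees(np.arctan2(e[:,1],e[:,0])))
c=D["wrist"];h=cv2.cvtColor(c["im"],cv2.COLOR_RGB2HSV);m=(h[...,0]<20)&(h[...,1]>110);w=np.zeros(m.shape,bool);w[170:340,300:520]=1
P=plane(c,quad(biggest(m&w)),.004);print("wrist mat",P[:,:2],P.mean(0))
print(tri(D["scene"],kn["scene"],D["side"],kn["side"]))
for n in kn: print(plane(D[n],[kn[n]],.141))
j=plane(D["wrist"],[(496,132)],.05);print("jar",j, plane(D["side"],[(278,262)],.05))
v=np.hstack([D[n]["im"][v-60:v+90,u-75:u+75] for n,(u,v) in dict(scene=(414,236),side=(404,231)).items()])
cv2.imwrite("pics/crop1.png",cv2.resize(v[:,:,::-1],None,fx=2.6,fy=2.6,interpolation=cv2.INTER_CUBIC))
E
```

```text
scene knob (414.73118279569894, 236.19175627240142) (407, 229, 16, 18)
 top q [[409.0, 222.0], [426.0, 228.0], [424.0, 232.0], [413.0, 226.0]] 
 [[ 0.6675 -0.2689]
 [ 0.6674 -0.3107]
 [ 0.6491 -0.3142]
 [ 0.6572 -0.2838]] mean [ 0.6603 -0.2944  0.118 ]  edges [0.0181 0.0419 0.0186 0.0315]
 mat [[291.0, 239.0], [226.0, 278.0], [170.0, 244.0], [233.0, 212.0]] [[0.5831 0.0087]
 [0.369  0.0236]
 [0.378  0.2346]
 [0.59   0.2257]] [0.48   0.1231 0.004 ] [0.2171 0.2147 0.2111 0.2122] [-91.8145 176.0079  87.5454  -2.3894]
side knob (403.8952380952381, 230.9904761904762) (398, 225, 13, 13)
 top q [[387.0, 212.0], [442.0, 230.0], [392.0, 293.0], [339.0, 273.0]] 
 [[ 0.668  -0.2421]
 [ 0.6635 -0.3959]
 [ 0.3955 -0.3615]
 [ 0.396  -0.2324]] mean [ 0.5307 -0.308   0.118 ]  edges [0.2721 0.1538 0.2702 0.1291]
 mat [[234.0, 211.0], [291.0, 234.0], [245.0, 279.0], [185.0, 250.0]] [[0.5918 0.2267]
 [0.5808 0.012 ]
 [0.3659 0.0208]
 [0.3773 0.235 ]] [0.479  0.1236 0.004 ] [0.2147 0.215  0.2151 0.2146] [ -2.2252 -92.9371 177.667   86.959 ]
wrist mat [[0.5875 0.0224]
 [0.3735 0.0196]
 [0.3804 0.1786]
 [0.5993 0.2236]] [0.4852 0.111  0.004 ]
(array([ 0.5845, -0.3185,  0.1415]), np.float64(0.0019137540185588944))
[[ 0.5865 -0.3185  0.141 ]]
[[ 0.5839 -0.3179  0.141 ]]
jar [[ 0.4203 -0.052   0.05  ]] [[ 0.4208 -0.0482  0.05  ]]
```

View pics/crop1.png

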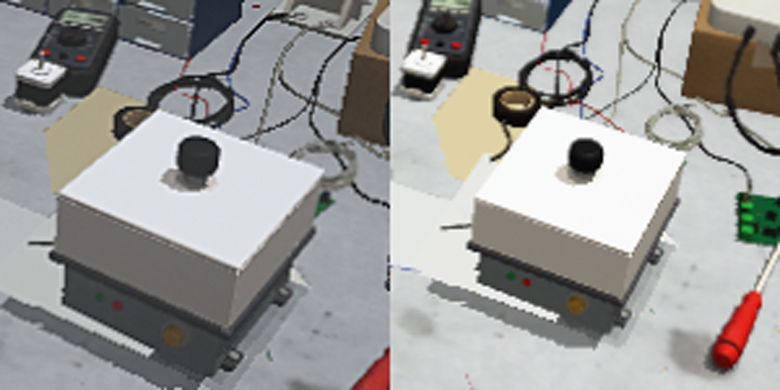

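The crop shows the knob at the middle of the cover's top. The top's corners in crop pixels are: scene (153,111), (327,172), (238,268), (58,196); side (548,107), (687,155), (633,249), (473,199). The lamps and connector are on the lower-left face, as expected.

Run:
```python
from h import *
np.set_printoptions(precision=4,suppress=True)
D={n:dict(np.load(f"pics/{n}0.npz")) for n in("scene","side","wrist")}
q=dict(scene=np.array([(153,111),(327,172),(238,268),(58,196)])/2.6+(339,176),side=(np.array([(548,107),(687,155),(633,249),(473,199)])-(390,0))/2.6+(329,171))
for n in q:
    P=plane(D[n],q[n],.118);e=P-np.roll(P,1,0)
    print(n,P[:,:2],P.mean(0),np.linalg.norm(e,axis=1),np.degrees(np.arctan2(e[:,1],e[:,0])))
```

```text
scene [[ 0.665  -0.2418]
 [ 0.6654 -0.4012]
 [ 0.5033 -0.3941]
 [ 0.5015 -0.2432]] [ 0.5838 -0.3201  0.118 ] [0.1635 0.1594 0.1623 0.1509] [  0.4884 -89.859  177.4873  90.6675]
side [[ 0.6709 -0.249 ]
 [ 0.6626 -0.3994]
 [ 0.5071 -0.3942]
 [ 0.5007 -0.2401]] [ 0.5853 -0.3207  0.118 ] [0.1705 0.1507 0.1556 0.1543] [ -2.9949 -93.1891 178.084   92.3661]
```

Call:
step_arm --steps '[{"translation": [0.5,0,0],"yaw": 0,"hand": 1},{"translation": [1,0,0],"yaw": 0,"hand": 1},{"translation": [1,0,0],"yaw": 0,"hand": 1}]'

```text
time_s: 0.45
tcp_pos: [0.5993, -0.1046, 0.2309]
orientation: [-0.001, -0.705, 0.709, 0.0]
force: [0.2, 0.4, 0.4]
grip_width: 0.0855
gripper_force: 0.0
```

Call:
step_arm --steps '[{"translation": [0.5,0,0],"yaw": 0,"hand": 1},{"translation": [1,0,0],"yaw": 0,"hand": 1},{"translation": [1,0,0],"yaw": 0,"hand": 1}]'

```text
time_s: 0.75
tcp_pos: [0.599, -0.2047, 0.2303]
orientation: [-0.001, -0.705, 0.709, 0.0]
force: [-0.5, 0.8, -0.4]
grip_width: 0.0855
gripper_force: 0.0
```

Call:
step_arm --steps '[{"translation": [0.4,0.1,0],"yaw": 0,"hand": 1},{"translation": [0.8,0.15,0],"yaw": 0,"hand": 1},{"translation": [0.8,0.15,0],"yaw": 0,"hand": 1},{"translation": [0.8,0.15,0],"yaw": 0,"hand": 1}]'

```text
time_s: 1.15
tcp_pos: [0.5847, -0.2805, 0.2306]
orientation: [-0.0, -0.707, 0.708, 0.001]
force: [0.8, 0.1, -0.1]
grip_width: 0.0855
gripper_force: 0.0
```

Run:
```python
from rig import *
import cv2,numpy as np
from h import *
np.set_printoptions(precision=4,suppress=True)
s=get_state();print(s["time_s"],s["tcp_pos"],s["orientation"],s["qpos"])
c=calibration("wrist");im=get_image("wrist")
cv2.imwrite("pics/wrist1.png",im[:,:,::-1]);np.savez("pics/wrist1.npz",im=im,**c)
```

```text
1.15 [ 0.5847 -0.2805  0.2306] [-0.0002 -0.7065  0.7077  0.0005] [-0.1396  0.1704  0.2237 -0.0003 -1.6253  0.1379]
```

View pics/wrist1.png

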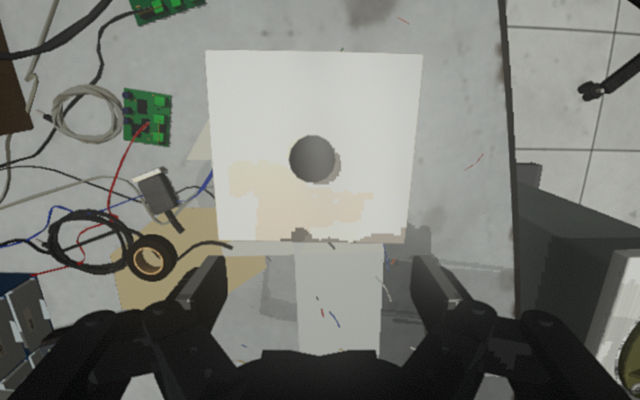

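The wrist view shows the knob top at (312,159) and the cover's top corners at (205,51), (423,56), (406,243) and (217,241).

Run:
```python
from h import *
np.set_printoptions(precision=4,suppress=True)
c=dict(np.load("pics/wrist1.npz"));im=c["im"]
P=plane(c,[(205,51),(423,56),(406,243),(217,241)],.118);e=P-np.roll(P,1,0)
print(P[:,:2],P.mean(0),np.linalg.norm(e,axis=1),np.degrees(np.arctan2(e[:,1],e[:,0])))
w=np.zeros(im.shape[:2],bool);w[125:195,280:350]=1
cn=biggest((im.max(2)<110)&w);print(cv2.boundingRect(cn),cv2.minEnclosingCircle(cn))
print(plane(c,[cv2.minEnclosingCircle(cn)[0]],.147))
```

```text
[[ 0.6714 -0.3966]
 [ 0.5079 -0.3927]
 [ 0.5095 -0.2405]
 [ 0.676  -0.2427]] [ 0.5912 -0.3181  0.118 ] [0.154  0.1636 0.1522 0.1664] [-91.6939 178.6524  89.3718  -0.7514]
(289, 137, 31, 45) ((310.5, 159.0), 22.455610275268555)
[[ 0.5923 -0.3192  0.147 ]]
```

Call:
step_arm --steps '[{"translation": [0.385,-0.03,0],"yaw": 0,"hand": 1},{"translation": [0.385,-0.03,0.3],"yaw": 0,"hand": 1},{"translation": [0.385,-0.03,0.6],"yaw": 0,"hand": 1},{"translation": [0.385,-0.03,0.6],"yaw": 0,"hand": 1}]'

```text
time_s: 1.6
tcp_pos: [0.5865, -0.3162, 0.1656]
orientation: [0.001, 0.708, -0.707, -0.004]
force: [0.4, 0.1, -0.9]
grip_width: 0.0849
gripper_force: 0.0
```

Call:
step_arm --steps '[{"translation": [0,0,0.25],"yaw": 0,"hand": 1},{"translation": [0,0,0.49],"yaw": 0,"hand": 1},{"translation": [0,0,0.49],"yaw": 0,"hand": 1},{"translation": [0,0,0.49],"yaw": 0,"hand": 1}]'

```text
time_s: 2.0
tcp_pos: [0.5886, -0.3182, 0.1241]
orientation: [0.0, 0.708, -0.707, 0.001]
force: [-0.2, -0.5, 0.7]
grip_width: 0.0854
gripper_force: 0.0
```

Call:
step_arm --steps '[{"translation": [0,0,0],"yaw": 0,"hand": 0.6},{"translation": [0,0,0],"yaw": 0,"hand": 0.45},{"translation": [0,0,0],"yaw": 0,"hand": 0.3},{"translation": [0,0,0],"yaw": 0,"hand": 0.2},{"translation": [0,0,0],"yaw": 0,"hand": 0.2}]' --squeeze 50

```text
time_s: 2.5
tcp_pos: [0.5886, -0.3187, 0.1236]
orientation: [-0.0, 0.707, -0.707, 0.001]
force: [0.7, -0.5, 3.7]
grip_width: 0.0321
gripper_force: 49.7
```

Call:
step_arm --steps '[{"translation": [0,0,-0.05],"yaw": 0,"hand": 0.2},{"translation": [0,0,-0.15],"yaw": 0,"hand": 0.2},{"translation": [0,0,-0.25],"yaw": 0,"hand": 0.2},{"translation": [0,0,-0.25],"yaw": 0,"hand": 0.2},{"translation": [0,0,-0.25],"yaw": 0,"hand": 0.2}]' --squeeze 60

```text
time_s: 3.0
tcp_pos: [0.588, -0.3185, 0.1476]
orientation: [0.0, -0.707, 0.707, -0.0]
force: [-0.5, 0.5, -3.0]
grip_width: 0.032
gripper_force: 60.1
```

Run:
```python
from rig import *
import cv2,numpy as np
s=get_state();print(s["tcp_pos"],s["force"],s["wrist_torque"],s["grip_width"])
a=[get_image(n)[180:340,320:520] for n in("scene","side")]
cv2.imwrite("pics/lift.png",cv2.resize(np.hstack(a)[:,:,::-1],None,fx=2,fy=2))
```

```text
[ 0.58802748 -0.31850233  0.14758586] [-0.45342813  0.52502535 -3.00502588] [ 0.03347693 -0.02765713 -0.06138516] 0.031953861934288924
```

View pics/lift.png

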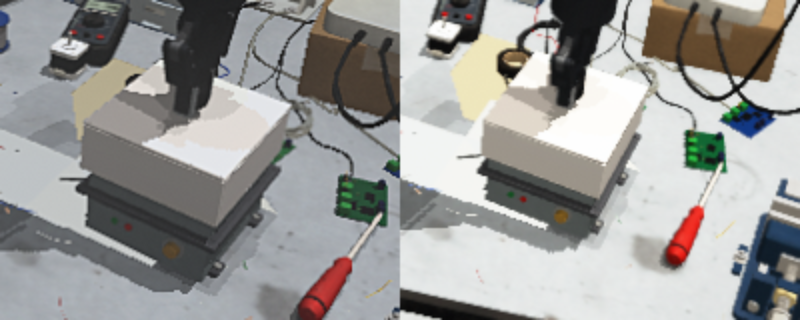

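The picture shows the cover rising level with the fingers, with the knob at about (190,95) in the left panel. The weight reads about 3 N, so the grasp is good.

Call:
step_arm --steps '[{"translation": [0,0,-0.15],"yaw": 0,"hand": 0.2},{"translation": [0,0,-0.3],"yaw": 0,"hand": 0.2},{"translation": [0,0,-0.45],"yaw": 0,"hand": 0.2},{"translation": [0,0,-0.6],"yaw": 0,"hand": 0.2},{"translation": [0,0,-0.65],"yaw": 0,"hand": 0.2}]'

```text
time_s: 3.6
tcp_pos: [0.5887, -0.3189, 0.2159]
orientation: [0.001, -0.707, 0.707, -0.002]
force: [0.9, -0.3, -2.9]
grip_width: 0.032
gripper_force: 60.2
```

Call:
step_arm --steps '[{"translation": [-0.1,0,0],"yaw": 0,"hand": 0.2},{"translation": [-0.3,0,0],"yaw": 0,"hand": 0.2},{"translation": [-0.5,0,0],"yaw": 0,"hand": 0.2},{"translation": [-0.75,0,0],"yaw": 0,"hand": 0.2},{"translation": [-1,0,0],"yaw": 0,"hand": 0.2}]'

```text
time_s: 4.1
tcp_pos: [0.5875, -0.2169, 0.2111]
orientation: [-0.0, -0.707, 0.707, 0.001]
force: [0.6, -0.9, -3.2]
grip_width: 0.0316
gripper_force: 60.1
```

Call:
step_arm --steps '[{"translation": [-0.2,0.05,0],"yaw": 0,"hand": 0.2},{"translation": [-0.4,0.1,0],"yaw": 0,"hand": 0.2},{"translation": [-0.6,0.2,0],"yaw": 0,"hand": 0.2},{"translation": [-0.8,0.3,0],"yaw": 0,"hand": 0.2},{"translation": [-1,0.36,0],"yaw": 0,"hand": 0.2}]'

```text
time_s: 4.6
tcp_pos: [0.5509, -0.117, 0.2114]
orientation: [0.0, 0.707, -0.707, -0.001]
force: [-0.6, 0.4, -2.5]
grip_width: 0.0321
gripper_force: 60.1
```

Call:
step_arm --steps '[{"translation": [-0.2,0.07,0],"yaw": 0,"hand": 0.2},{"translation": [-0.4,0.14,0],"yaw": 0,"hand": 0.2},{"translation": [-0.6,0.21,0],"yaw": 0,"hand": 0.2},{"translation": [-0.8,0.28,0],"yaw": 0,"hand": 0.2},{"translation": [-1,0.36,0],"yaw": 0,"hand": 0.2}]'

```text
time_s: 5.1
tcp_pos: [0.515, -0.0172, 0.2113]
orientation: [0.0, 0.707, -0.707, -0.001]
force: [-0.1, -0.1, -3.2]
grip_width: 0.0317
gripper_force: 60.1
```

Call:
step_arm --steps '[{"translation": [-0.2,0.07,0],"yaw": 0,"hand": 0.2},{"translation": [-0.4,0.14,0],"yaw": 0,"hand": 0.2},{"translation": [-0.6,0.21,0],"yaw": 0,"hand": 0.2},{"translation": [-0.8,0.28,0],"yaw": 0,"hand": 0.2},{"translation": [-1,0.36,0],"yaw": 0,"hand": 0.2}]'

```text
time_s: 5.6
tcp_pos: [0.4789, 0.0827, 0.2114]
orientation: [0.0, 0.707, -0.707, -0.0]
force: [0.5, 0.6, -3.3]
grip_width: 0.032
gripper_force: 60.1
```

Call:
step_arm --steps '[{"translation": [-0.15,0,0],"yaw": 0,"hand": 0.2},{"translation": [-0.3,0,0],"yaw": 0,"hand": 0.2},{"translation": [-0.4,0,0],"yaw": 0,"hand": 0.2},{"translation": [-0.43,0,0],"yaw": 0,"hand": 0.2},{"translation": [-0.43,0,0],"yaw": 0,"hand": 0.2}]'

```text
time_s: 6.1
tcp_pos: [0.4801, 0.1246, 0.212]
orientation: [0.0, 0.707, -0.707, -0.0]
force: [-0.2, -0.1, -2.9]
grip_width: 0.0316
gripper_force: 60.1
```

Run:
```python
from rig import *
import cv2,numpy as np
s=get_state();print(s["time_s"],s["tcp_pos"],s["force"],s["orientation"],s["grip_width"])
a=[get_image(n)[60:340,120:500] for n in("scene","side")]
cv2.imwrite("pics/over.png",np.hstack(a)[:,:,::-1])
```

```text
6.1 [0.48006569 0.1246485  0.2119795 ] [-0.23348167 -0.07736147 -2.93674225] [ 4.22403049e-04  7.07190717e-01 -7.07022707e-01 -5.08958854e-05] 0.03155449922437312
```

View pics/over.png

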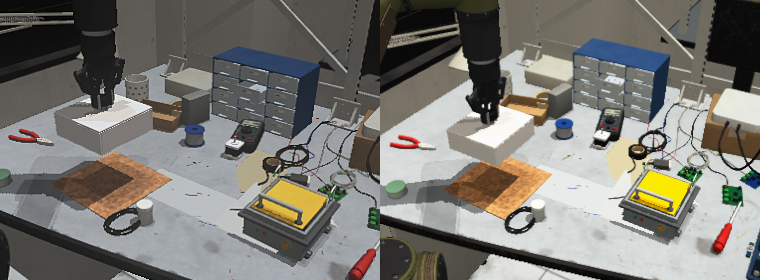

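The cover hangs level over the mat, centred on it, and the box is now open: the yellow flap is shut and its bar runs along the front edge. Now I lower the cover slowly.

Call:
step_arm --steps '[{"translation": [0,0,0.2],"yaw": 0,"hand": 0.2},{"translation": [0,0,0.4],"yaw": 0,"hand": 0.2},{"translation": [0,0,0.6],"yaw": 0,"hand": 0.2},{"translation": [0,0,0.8],"yaw": 0,"hand": 0.2},{"translation": [0,0,1],"yaw": 0,"hand": 0.2}]'

```text
time_s: 6.7
tcp_pos: [0.4801, 0.1238, 0.1116]
orientation: [0.0, -0.707, 0.707, -0.0]
force: [0.1, -0.1, -3.5]
grip_width: 0.032
gripper_force: 60.1
```

Call:
step_arm --steps '[{"translation": [0,0,0.1],"yaw": 0,"hand": 0.2},{"translation": [0,0,0.2],"yaw": 0,"hand": 0.2},{"translation": [0,0,0.28],"yaw": 0,"hand": 0.2},{"translation": [0,0,0.34],"yaw": 0,"hand": 0.2},{"translation": [0,0,0.37],"yaw": 0,"hand": 0.2}]'

```text
time_s: 7.2
tcp_pos: [0.48, 0.1245, 0.075]
orientation: [0.0, 0.707, -0.707, -0.0]
force: [0.5, 0.9, -2.7]
grip_width: 0.0321
gripper_force: 60.2
```

Call:
step_arm --steps '[{"translation": [0,0,0.02],"yaw": 0,"hand": 0.2},{"translation": [0,0,0.03],"yaw": 0,"hand": 0.2},{"translation": [0,0,0.04],"yaw": 0,"hand": 0.2},{"translation": [0,0,0.04],"yaw": 0,"hand": 0.2}]'

```text
time_s: 7.6
tcp_pos: [0.48, 0.1246, 0.0714]
orientation: [-0.0, 0.707, -0.707, 0.0]
force: [-0.2, -0.3, -2.1]
grip_width: 0.0315
gripper_force: 60.2
```

Call:
step_arm --steps '[{"translation": [0,0,0.01],"yaw": 0,"hand": 0.2},{"translation": [0,0,0.02],"yaw": 0,"hand": 0.2},{"translation": [0,0,0.02],"yaw": 0,"hand": 0.2}]'

```text
time_s: 7.9
tcp_pos: [0.4801, 0.1246, 0.0698]
orientation: [-0.0, 0.707, -0.707, 0.0]
force: [-1.5, -0.2, 0.4]
grip_width: 0.0318
gripper_force: 60.5
```

Weight is off the hand, so the cover is standing on the mat. I release it gently.

Call:
step_arm --steps '[{"translation": [0,0,0],"yaw": 0,"hand": 0.4},{"translation": [0,0,0],"yaw": 0,"hand": 0.6},{"translation": [0,0,0],"yaw": 0,"hand": 0.8},{"translation": [0,0,0],"yaw": 0,"hand": 1},{"translation": [0,0,0],"yaw": 0,"hand": 1}]'

```text
time_s: 8.4
tcp_pos: [0.4801, 0.1245, 0.0694]
orientation: [-0.0, 0.707, -0.707, 0.0]
force: [-0.2, 0.7, 0.3]
grip_width: 0.0855
gripper_force: 0.0
```

Call:
step_arm --steps '[{"translation": [0,0,0],"yaw": 0,"hand": 1},{"translation": [0,0,-0.1],"yaw": 0,"hand": 1},{"translation": [0,0,-0.3],"yaw": 0,"hand": 1},{"translation": [0,0,-0.6],"yaw": 0,"hand": 1},{"translation": [0,0,-1],"yaw": 0,"hand": 1}]'

```text
time_s: 8.9
tcp_pos: [0.4792, 0.1241, 0.1697]
orientation: [-0.001, -0.707, 0.707, 0.0]
force: [1.4, -0.3, 0.6]
grip_width: 0.0857
gripper_force: 0.0
```

Run:
```python
from rig import *
import cv2,numpy as np
s=get_state();print(s["time_s"],s["tcp_pos"],s["force"],s["orientation"],s["grip_width"])
a=[]
for n,(u,v) in dict(scene=(414,250),side=(404,245)).items():
    im=get_image(n);c=calibration(n);np.savez(f"pics/{n}2.npz",im=im,**c)
    a.append(np.hstack([cv2.resize(im[v-70:v+70,u-70:u+70],None,fx=3,fy=2.1,interpolation=cv2.INTER_CUBIC),im[0:294,130:460]]))
cv2.imwrite("pics/box2.png",np.vstack(a)[:,:,::-1])
```

```text
8.9 [0.47920756 0.12408925 0.16965349] [ 1.4169701  -0.2558621   0.62587161] [-1.27157072e-03 -7.07095704e-01  7.07116626e-01  3.54110383e-04] 0.08567694491695299
```

View pics/box2.png

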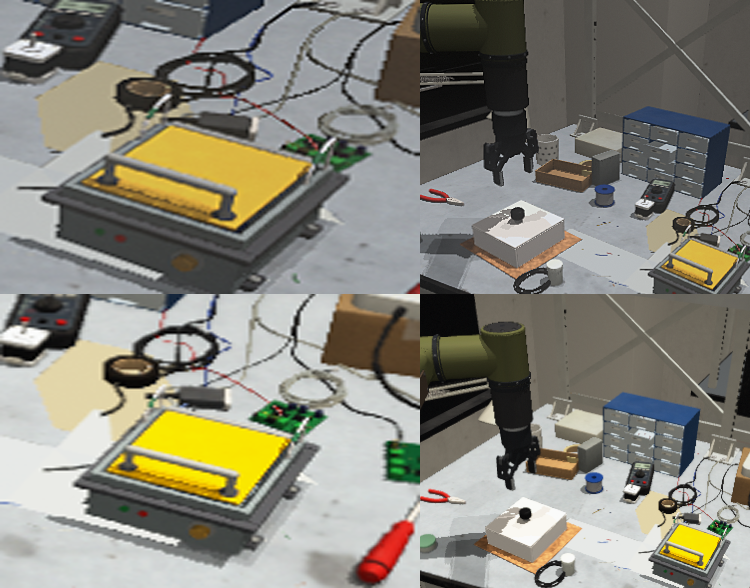

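The cover stands on the mat at its middle and has been let go. The bar's ends in the scene crop are (108,159) and (236,191), and in the side crop (124,454) and (237,486).

Run:
```python
from h import *
np.set_printoptions(precision=4,suppress=True)
D={n:dict(np.load(f"pics/{n}2.npz")) for n in("scene","side")}
q=dict(scene=np.array([(108,159),(236,191)])/(3,2.1)+(344,180),side=(np.array([(124,454),(237,486)])-(0,294))/(3,2.1)+(334,175))
for n in q:
    P=plane(D[n],q[n],.104);e=P[0]-P[1];print(n,P,P.mean(0),np.linalg.norm(e),np.degrees(np.arctan2(e[1],e[0]))-90)
for i in range(2):print(tri(D["scene"],[q["scene"][i]],D["side"],[q["side"][i]]))
for n in D:
    im=D[n]["im"];h=cv2.cvtColor(im,cv2.COLOR_RGB2HSV);m=(h[...,0]>20)&(h[...,0]<32)&(h[...,1]>170);m[:,:350]=0;m[:200]=0
    Q=quad(biggest(m));P=plane(D[n],Q,.076);e=P-np.roll(P,1,0)
    print(n,Q.tolist(),P[:,:2],P.mean(0),np.linalg.norm(e,axis=1),np.degrees(np.arctan2(e[:,1],e[:,0])))
```

```text
scene [[ 0.5295 -0.2723  0.104 ]
 [ 0.5356 -0.3652  0.104 ]] [ 0.5326 -0.3187  0.104 ] 0.0930791362931953 3.7442267314949333
side [[ 0.5203 -0.271   0.104 ]
 [ 0.5127 -0.371   0.104 ]] [ 0.5165 -0.321   0.104 ] 0.10028051840450655 -4.367745154787968
(array([ 0.522 , -0.273 ,  0.1063]), np.float64(0.006793481672912633))
(array([ 0.4654, -0.3852,  0.1531]), np.float64(0.010034492824541826))
scene [[400.0, 240.0], [446.0, 258.0], [422.0, 288.0], [386.0, 253.0]] [[ 0.6483 -0.261 ]
 [ 0.6458 -0.3739]
 [ 0.5202 -0.3751]
 [ 0.5827 -0.2603]] [ 0.5992 -0.3176  0.076 ] [0.0656 0.1129 0.1257 0.1307] [  -0.5931  -91.2316 -179.4753   61.4039]
side [[389.0, 231.0], [430.0, 244.0], [413.0, 274.0], [370.0, 259.0]] [[ 0.6447 -0.2613]
 [ 0.6456 -0.3758]
 [ 0.5175 -0.3731]
 [ 0.5171 -0.2603]] [ 0.5812 -0.3176  0.076 ] [0.1276 0.1146 0.1281 0.1128] [ -0.4372 -89.5622 178.7798  90.1901]
```

Call:
step_arm --steps '[{"translation": [0.2,0,-0.4],"yaw": 0,"hand": 1},{"translation": [0.6,-0.1,-0.6],"yaw": 0,"hand": 1},{"translation": [1,-0.2,-0.6],"yaw": 0,"hand": 1}]'

```text
time_s: 9.3
tcp_pos: [0.5014, 0.0238, 0.2343]
orientation: [-0.003, 0.708, -0.706, 0.002]
force: [0.9, 1.2, -0.1]
grip_width: 0.0852
gripper_force: 0.0
```

Call:
step_arm --steps '[{"translation": [0.5,-0.1,0],"yaw": 0,"hand": 1},{"translation": [1,-0.2,0],"yaw": 0,"hand": 1}]'

```text
time_s: 9.5
tcp_pos: [0.5198, -0.0752, 0.2305]
orientation: [-0.001, 0.707, -0.707, 0.001]
force: [1.3, 0.4, 0.9]
grip_width: 0.0854
gripper_force: 0.0
```

Call:
step_arm --steps '[{"translation": [0.5,-0.05,0],"yaw": 0,"hand": 1},{"translation": [1,-0.1,0],"yaw": 0,"hand": 1}]'

```text
time_s: 9.7
tcp_pos: [0.5296, -0.1752, 0.2302]
orientation: [-0.0, 0.707, -0.707, 0.0]
force: [0.8, 0.3, 0.4]
grip_width: 0.0855
gripper_force: 0.0
```

Call:
step_arm --steps '[{"translation": [0.5,0,0],"yaw": 0,"hand": 1},{"translation": [0.9,0,0],"yaw": 0,"hand": 1},{"translation": [1,0,0],"yaw": 0,"hand": 1},{"translation": [1,0,0],"yaw": 0,"hand": 1},{"translation": [1,0,0],"yaw": 0,"hand": 1}]'

```text
time_s: 10.2
tcp_pos: [0.5297, -0.2726, 0.2296]
orientation: [-0.0, 0.707, -0.707, 0.0]
force: [-0.7, 0.6, 0.0]
grip_width: 0.0853
gripper_force: 0.0
```

Run:
```python
from rig import *
import cv2,numpy as np
s=get_state();print(s["time_s"],s["tcp_pos"],s["orientation"])
c=calibration("wrist");im=get_image("wrist")
cv2.imwrite("pics/wrist3.png",im[:,:,::-1]);np.savez("pics/wrist3.npz",im=im,**c)
```

```text
10.2 [ 0.52965406 -0.27257566  0.22960768] [-1.01522603e-04  7.07133179e-01 -7.07080369e-01  9.32040538e-05]
```

View pics/wrist3.png

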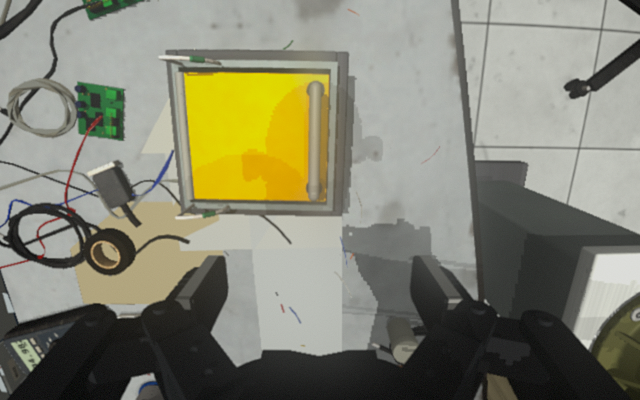

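The wrist view shows the bar from (316,84) to (315,195). The ledge's outer corners are at about (166,52), (348,52), (349,215) and (179,213).

Run:
```python
from h import *
np.set_printoptions(precision=4,suppress=True)
c=dict(np.load("pics/wrist3.npz"))
P=plane(c,[(316,84),(315,195)],.104);print(P,P.mean(0))
P=plane(c,[(166,52),(348,52),(349,215),(179,213)],.058);print(P[:,:2],P.mean(0))
P=plane(c,[(186,73),(193,200)],.076);print(P)
```

```text
[[ 0.5337 -0.3652  0.104 ]
 [ 0.5348 -0.2729  0.104 ]] [ 0.5343 -0.3191  0.104 ]
[[ 0.6735 -0.3982]
 [ 0.5047 -0.3966]
 [ 0.4997 -0.2385]
 [ 0.6796 -0.2405]] [ 0.5894 -0.3184  0.058 ]
[[ 0.6492 -0.3774  0.076 ]
 [ 0.6553 -0.2601  0.076 ]]
```

Call:
step_arm --steps '[{"translation": [0.435,-0.02,0],"yaw": 0,"hand": 1},{"translation": [0.435,-0.02,0.3],"yaw": 0,"hand": 1},{"translation": [0.435,-0.02,0.6],"yaw": 0,"hand": 1},{"translation": [0.435,-0.02,0.9],"yaw": 0,"hand": 1},{"translation": [0.435,-0.02,0.9],"yaw": 0,"hand": 1}]'

```text
time_s: 10.75
tcp_pos: [0.5299, -0.314, 0.1345]
orientation: [0.001, 0.708, -0.706, -0.004]
force: [-0.3, -0.1, -1.2]
grip_width: 0.0858
gripper_force: 0.0
```

Call:
step_arm --steps '[{"translation": [0,0,0.2],"yaw": 0,"hand": 1},{"translation": [0,0,0.4],"yaw": 0,"hand": 1},{"translation": [0,0,0.48],"yaw": 0,"hand": 0.9},{"translation": [0,0,0.48],"yaw": 0,"hand": 0.7},{"translation": [0,0,0.48],"yaw": 0,"hand": 0.5}]' --squeeze 20

```text
time_s: 11.25
tcp_pos: [0.5323, -0.3166, 0.0932]
orientation: [-0.0, 0.707, -0.707, 0.001]
force: [0.6, -0.4, 0.8]
grip_width: 0.0494
gripper_force: 0.0
```

Call:
step_arm --steps '[{"translation": [0,0,0],"yaw": 0,"hand": 0.35},{"translation": [0,0,0],"yaw": 0,"hand": 0.2},{"translation": [0,0,0],"yaw": 0,"hand": 0},{"translation": [0,0,0],"yaw": 0,"hand": 0},{"translation": [0,0,0],"yaw": 0,"hand": 0}]'

```text
time_s: 11.75
tcp_pos: [0.5335, -0.3167, 0.0923]
orientation: [-0.001, 0.707, -0.707, 0.002]
force: [5.7, -0.5, -0.4]
grip_width: 0.0085
gripper_force: 21.2
```

Run:
```python
from rig import *
import cv2,numpy as np
s=get_state();print(s["time_s"],s["tcp_pos"],s["force"],s["wrist_torque"],s["grip_width"],s["gripper_force"])
a=[get_image(n)[180:320,330:510] for n in("scene","side")]
cv2.imwrite("pics/bar.png",cv2.resize(np.hstack(a)[:,:,::-1],None,fx=2.2,fy=2.2,interpolation=cv2.INTER_CUBIC))
for t in np.radians(np.arange(0,46,4.5)):
    print(round(np.degrees(t),1),np.round(10*np.array([-.122*np.cos(t)+.031*np.sin(t)+.122,.122*np.sin(t)+.031*np.cos(t)-.031]),3))
```

```text
11.75 [ 0.53354314 -0.31669405  0.09232875] [ 5.69080492 -0.46777128 -0.38362972] [-0.26474144 -1.99035009 -0.18640295] 0.008458849204390603 21.18001252412796
0.0 [0. 0.]
4.5 [0.028 0.095]
9.0 [0.064 0.187]
13.5 [0.106 0.276]
18.0 [0.156 0.362]
22.5 [0.211 0.443]
27.0 [0.274 0.52 ]
31.5 [0.342 0.592]
36.0 [0.415 0.658]
40.5 [0.494 0.718]
45.0 [0.577 0.772]
```

View pics/bar.png

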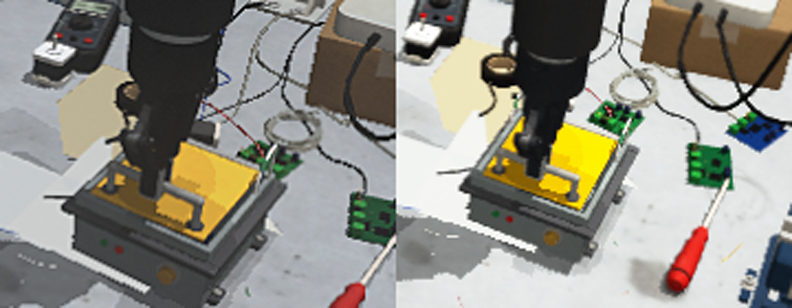

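The fingers hold the bar near its middle, at about (150,180) in the left panel. The sideways force of 5.7 N says the bar is about 2 mm further in +x, so I correct for that and then follow the arc.

Call:
step_arm --steps '[{"translation": [0,-0.02,0],"yaw": 0,"hand": 0},{"translation": [0,-0.02,0],"yaw": 0,"hand": 0}]' --squeeze 40

```text
time_s: 12.05
tcp_pos: [0.5335, -0.3167, 0.092]
orientation: [-0.0, -0.707, 0.707, -0.0]
force: [-0.3, 0.7, 2.8]
grip_width: 0.0083
gripper_force: 39.8
```

Call:
step_arm --steps '[{"translation": [0,-0.014,-0.05],"yaw": 0,"hand": 0},{"translation": [0,-0.028,-0.095],"yaw": 0,"hand": 0},{"translation": [0,-0.046,-0.14],"yaw": 0,"hand": 0},{"translation": [0,-0.064,-0.187],"yaw": 0,"hand": 0},{"translation": [0,-0.064,-0.187],"yaw": 0,"hand": 0}]'

```text
time_s: 12.55
tcp_pos: [0.5395, -0.3167, 0.1107]
orientation: [-0.001, -0.707, 0.707, 0.0]
force: [-5.7, -1.4, -0.6]
grip_width: 0.0084
gripper_force: 39.0
```

Call:
step_arm --steps '[{"translation": [0,-0.03,-0.089],"yaw": 0,"hand": 0},{"translation": [0,-0.08,-0.175],"yaw": 0,"hand": 0},{"translation": [0,-0.135,-0.256],"yaw": 0,"hand": 0},{"translation": [0,-0.195,-0.333],"yaw": 0,"hand": 0},{"translation": [0,-0.195,-0.333],"yaw": 0,"hand": 0}]'

```text
time_s: 13.05
tcp_pos: [0.56, -0.3171, 0.1455]
orientation: [0.0, 0.707, -0.707, 0.001]
force: [-6.2, -2.2, 1.0]
grip_width: 0.0083
gripper_force: 39.5
```

Call:
step_arm --steps '[{"translation": [0,-0.055,-0.075],"yaw": 0,"hand": 0},{"translation": [0,-0.125,-0.142],"yaw": 0,"hand": 0},{"translation": [0,-0.2,-0.202],"yaw": 0,"hand": 0},{"translation": [0,-0.285,-0.257],"yaw": 0,"hand": 0},{"translation": [0,-0.285,-0.257],"yaw": 0,"hand": 0}]'

```text
time_s: 13.55
tcp_pos: [0.5881, -0.3177, 0.1712]
orientation: [-0.001, -0.707, 0.707, -0.001]
force: [-7.0, -3.3, 2.6]
grip_width: 0.0085
gripper_force: 39.5
```

Run:
```python
from rig import *
import cv2,numpy as np
s=get_state();print(s["time_s"],s["tcp_pos"],s["force"],s["wrist_torque"],s["grip_width"],s["gripper_force"])
dx,dz=s["tcp_pos"][0]-.5335,s["tcp_pos"][2]-.092
a=np.arctan2(.031+dz,.122-dx)-np.arctan2(.031,.122);print("angle",np.degrees(a),"r",np.hypot(.031+dz,.122-dx),np.hypot(.031,.122))
a=[get_image(n)[170:310,320:490] for n in("scene","side")]
b=np.hstack(get_image(n)[150:350,130:300] for n in()) if 0 else None
cv2.imwrite("pics/final.png",cv2.resize(np.hstack(a)[:,:,::-1],None,fx=2.35,fy=2.35,interpolation=cv2.INTER_CUBIC))
```

```text
13.55 [ 0.58810736 -0.31768458  0.17118417] [-6.98652484 -3.26066023  2.59170147] [-1.35114321  2.47793973 -0.21151956] 0.008490395941217008 39.52752470970154
angle 44.2914928120593 r 0.1291600513882804 0.12587692401707312
```

View pics/final.png

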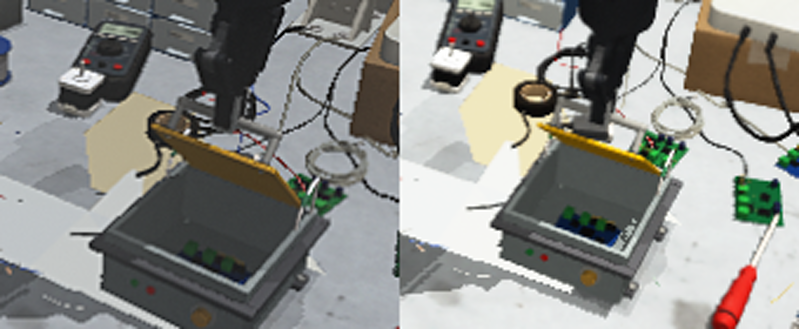

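The flap stands raised with the bar in the fingers. Its front edge ends are at (152,128) and (299,203) in the left panel and (541,125) and (658,172) in the right. I check the angle from these by intersecting rays with the planes of the plate's side edges.

Run:
```python
from h import *
from rig import calibration
for n,q in dict(scene=np.array([(152,128),(299,203)])/2.35+(320,170),side=(np.array([(541,125),(658,172)])-(399.5,0))/2.35+(320,170)).items():
    o,d=ray(calibration(n),q)
    for i,y in enumerate((-.3185+.059,-.3185-.059)):
        P=o+d[i]*(y-o[1])/d[i,1]
        for hx in(.651,.655): print(n,i,P.round(4),hx,np.degrees(np.arctan2(P[2]-.073,hx-P[0])).round(1),np.hypot(P[2]-.073,hx-P[0]).round(4))
```

```text
scene 0 [ 0.5622 -0.2595  0.1589] 0.651 44.1 0.1235
scene 0 [ 0.5622 -0.2595  0.1589] 0.655 42.8 0.1264
scene 1 [ 0.6401 -0.3775  0.0851] 0.651 48.0 0.0163
scene 1 [ 0.6401 -0.3775  0.0851] 0.655 39.1 0.0192
side 0 [ 0.5692 -0.2595  0.1537] 0.651 44.6 0.1149
side 0 [ 0.5692 -0.2595  0.1537] 0.655 43.2 0.1178
side 1 [ 0.6344 -0.3775  0.0878] 0.651 41.7 0.0223
side 1 [ 0.6344 -0.3775  0.0878] 0.655 35.7 0.0254
```

Call:
step_arm --steps '[{"translation": [0,0.02,-0.01],"yaw": 0,"hand": 0},{"translation": [0,0.02,-0.01],"yaw": 0,"hand": 0},{"translation": [0,0.02,-0.01],"yaw": 0,"hand": 0}]'

```text
time_s: 13.95
tcp_pos: [0.586, -0.3175, 0.1699]
orientation: [-0.0, -0.707, 0.707, -0.001]
force: [-1.8, -7.1, -2.9]
grip_width: 0.0081
gripper_force: 39.3
```

Call:
step_arm --steps '[{"translation": [0,0,0],"yaw": 0,"hand": 0},{"translation": [0,0,0],"yaw": 0,"hand": 0},{"translation": [0,0,0],"yaw": 0,"hand": 0},{"translation": [0,0,0],"yaw": 0,"hand": 0},{"translation": [0,0,0],"yaw": 0,"hand": 0}]'

```text
time_s: 14.45
tcp_pos: [0.586, -0.3175, 0.1699]
orientation: [-0.0, -0.707, 0.707, -0.001]
force: [-0.9, -5.9, -4.0]
grip_width: 0.0083
gripper_force: 39.3
```

Run:
```python
from rig import *
import cv2,numpy as np
from h import *
s=get_state();print(s["time_s"],s["tcp_pos"],s["force"],s["grip_width"])
im=get_image("scene");c=calibration("scene")
h=cv2.cvtColor(im,cv2.COLOR_RGB2HSV);g=(h[...,0]>45)&(h[...,0]<80)&(h[...,1]>90);g[:,:360]=0;g[:205]=0;g[300:]=0
n,l,st,ce=cv2.connectedComponentsWithStats(g.astype(np.uint8));print(st[1:],ce[1:])
cv2.imwrite("pics/fin2.png",np.hstack([cv2.resize(im[205:285,375:475],None,fx=5,fy=5,interpolation=cv2.INTER_CUBIC),np.vstack([im[170:300,150:320],np.zeros((270,170,3),np.uint8)])])[:,:,::-1])
```

```text
14.45 [ 0.58600569 -0.31753085  0.169939  ] [-0.87248782 -5.93320133 -3.95253304] 0.008339127027397714
[[442 245   4   5  12]
 [447 244   6   4  10]
 [456 248   1   2   2]
 [446 251   7   6  25]
 [458 250   5   3  11]
 [454 253  13   9  50]
 [513 257  12   9  46]
 [525 256   5   5  17]
 [488 268  26  23 304]
 [494 269   1   1   1]
 [399 273   5   6  20]
 [406 276   6   6  23]
 [414 280   5   6  20]
 [513 282   1   1   1]
 [509 286   4   7  16]
 [376 289   2   3   5]] [[443.83333333 247.33333333]
 [449.5        245.4       ]
 [456.         248.5       ]
 [449.28       253.6       ]
 [459.72727273 251.        ]
 [458.72       256.26      ]
 [518.69565217 260.93478261]
 [527.05882353 257.58823529]
 [499.32565789 278.74342105]
 [494.         269.        ]
 [400.95       275.2       ]
 [408.60869565 278.39130435]
 [416.25       282.3       ]
 [513.         282.        ]
 [511.125      289.8125    ]
 [376.6        289.8       ]]
```

View pics/fin2.png

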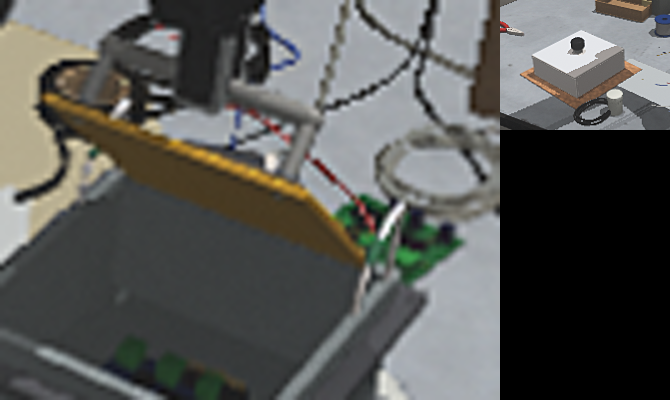

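The flap is still, the fingers are on the bar's middle, and the cover stands upright on the mat. The front corners are at (43,97) and (305,187) in the crop. One last angle check on them, then hand in if it holds.

Run:
```python
from h import *
from rig import *
o,d=ray(calibration("scene"),np.array([(43,97),(305,187)])/5+(375,205));A=[]
for i,y in enumerate((-.2595,-.3775)):
    P=o+d[i]*(y-o[1])/d[i,1];a=np.degrees(np.arctan2(P[2]-.073,.653-P[0]));A.append(a);print(P,a,np.hypot(P[2]-.073,.653-P[0]))
if 40.5<np.mean(A)<49.5: print(hand_in())
```

```text
[ 0.55713209 -0.2595      0.16154612] 42.72637994076795 0.13050314706733213
[ 0.54759908 -0.3775      0.17030477] 42.71280042065702 0.14344884926324628
the job is handed in; nothing more can be done
None
```

I handed the job in with the cover upright at the middle of the cork mat and the flap held steady by its bar at about 43 degrees (my measurement; the allowed range is 38 to 52). The reel, stepper motor and jar were not touched. The hand-in gave no verdict.

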